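Put the capped sample jars away in their holders

ROBOT

A 6-joint arm with a two-finger parallel gripper is mounted at the origin on the work surface. World frame = base frame: x ahead of the robot, y to its left, z up, the work surface at z = 0. Lengths are in m, angles in rad, forces in N, time in s.
With the tool pointing down it reaches from about 0.275 to 0.825 m from the base axis. Payload 4.9 kg.
Tool frame: the origin (TCP) lies midway between the tips of the shut fingers; the grasp point (between the pads) lies 19 mm behind it (bot.grip_depth is the distance from the TCP to the grasp point, in m); z points along the fingers, y is the line along which they close (so a half turn about z gives the same grasp; the last joint's range is limited). The gripper opens to 85 mm and grips with 20 to 120 N. Pads are 22 mm wide; open, the fingers measure 114 mm over their backs; the gripper's body (76 mm by 85 mm) begins 54 mm behind the grasp point. The pads swing forward as they close: fully open they stand 13 mm farther back than shut.
Start: joints at [-1.468, 0.326, -0.193, 1.052, 0, 1.437], TCP at [0.129, -0.535, 0.195] pointing down, gripper open.
Joint ranges: [-2.65, 2.65], [-0.97, 1.79], [-1.3, 1.35], [-1.93, 2.1], [-1.47, 1.37], [-3.14, 3.14]. Speed limits (rad/s): [2.57, 2.57, 3.14, 3.14, 3.14, 3.14].

INTERFACE

Orientations are given as a unit quaternion [w, x, y, z].
In Python, from cell import bot gives the robot as it stands. Calls block until the motion is done:
- bot.move_pose(position, orientation): joint-space move of the TCP to a pose.
- bot.move_linear(position, speed=0.15, rotation=None, until_force=None): straight line of the TCP; rotation=None keeps the orientation; speed is the mean speed in m/s. With until_force (N) it stops when the force on the tool has changed by that much, and returns True; else False.
- bot.goto_joints(angles): joint-space move.
- bot.set_gripper(opening, grasp_force=None): opening from 0.0 (shut) to 1.0 (fully open); grasp_force is the grip in N (None keeps the last); returns when the fingers have stopped.
- bot.wait(seconds).
- bot.solve_ik(position, orientation): joint angles nearest the present ones, or None.
- bot.camera(name): name is "side" or "top" or "wrist"; returns the picture (384x512x3 uint8, red, green, blue); there is no depth.
- bot.calibration(name): a dict with "mtx" (3x3 intrinsics, pixels), "extrinsics" (4x4, takes a point from world to camera coordinates); the wrist camera has in their place "hand_eye" (4x4, takes a point from camera to tool coordinates, whose origin is the TCP and whose axes are the flange's). Camera axes: x right, y down, z forward; pixel columns grow to the right and rows downward; lengths in m; the calibration is good to about 2 mm. A picture is of the moment at which its call begins: read the wrist's pose just before it. calibration takes no time and is no camera call.
A pose or a line that the arm cannot do raises bot.PlanningError and nothing moves.
- bot.close_job(): hands the job in; it is judged then, once.
Trained networks look in the newest picture that a camera, given by its name, has taken for a name from the list of things; names that differ only in an ending like _2 or _b are one class to them, and where a whole thing is asked for, a point or a joint stands for the part that bears it (a point fixed in the world has none). Each returns a list of dicts, best first, with "confidence" (0 to 1); they miss things now and then, are a little off and sometimes report something else, mostly with a low value. They report only what shows in the picture. A call takes as long as a camera call. They do not tell look-alikes from the thing itself.
- bot.search_frame(camera, thing): "bbox" ([left, top, width, height] in pixels, round what is visible of it).
Readings, each from a call of its own:
- bot.read_clock(): time.
- bot.read_joint_positions(): joint angles.
- bot.read_joint_vel(): joint speeds.
- bot.read_joint_efforts(): joint torques, N m.
- bot.read_position(): TCP position.
- bot.read_tool_rot(): TCP orientation.
- bot.read_ft_force(): force on the tool from outside, world axes, zero at the start.
- bot.read_moment(): the same for the moment, N m.
- bot.read_gripper_width(): opening from 0.0 (shut) to 1.0 (fully open).
- bot.read_finger_force(): force on a finger pad.
Only numpy, scipy, OpenCV 4.12 (cv2) and the standard library are available. Lean on these libraries where they do the work, as an engineer would, in place of code of your own. Each camera call takes 0.05 s, during which the arm holds its last target. There are 200 camera calls.

TASK

Put the three capped amber sample jars into the round blue holders, each in the holder of its own size, starting with the largest jar, then the medium one, then the smallest. Keep the jars upright, set each one down gently, without letting it drop, so that it stands flat on the bottom of its well, and leave the uncapped jar, the steel beaker and the plastic box where they stand.

Things in the scene. Friction and masses are not known exactly. Their poses are not given: they have to be found in the camera images.
- jar_small: The small capped sample jar: a straight upright cylinder of amber glass 28 mm in diameter with a flat white screw cap (cap 24 mm in diameter, the top 16 mm), 65 mm tall in all, standing loose on the bench; 40 to 80 g. Origin at the centre of its underside, z up; its yaw means nothing.
- jar_medium: The medium capped sample jar: a straight upright cylinder of amber glass 46 mm in diameter with a flat white screw cap (cap 42 mm in diameter, the top 16 mm), 78 mm tall in all, standing loose on the bench; 110 to 210 g. Origin at the centre of its underside, z up; its yaw means nothing.
- jar_large: The large capped sample jar: a straight upright cylinder of amber glass 64 mm in diameter with a flat white screw cap (cap 60 mm in diameter, the top 16 mm), 90 mm tall in all, standing loose on the bench; 240 to 460 g. Origin at the centre of its underside, z up; its yaw means nothing.
- holder_small: The small jar holder: a low round blue plastic dish, fixed to the bench, 58 mm outside and 17 mm high, with one open round well 44 mm in diameter (made for the small jar, 28 mm); wall 7 mm thick, well floor 5 mm above the bench. Origin at the centre of its underside, on the bench; z up; its yaw means nothing.
- holder_medium: The medium jar holder: a low round blue plastic dish, fixed to the bench, 76 mm outside and 17 mm high, with one open round well 62 mm in diameter (made for the medium jar, 46 mm); wall 7 mm thick, well floor 5 mm above the bench. Origin at the centre of its underside, on the bench; z up; its yaw means nothing.
- holder_large: The large jar holder: a low round blue plastic dish, fixed to the bench, 94 mm outside and 17 mm high, with one open round well 80 mm in diameter (made for the large jar, 64 mm); wall 7 mm thick, well floor 5 mm above the bench. Origin at the centre of its underside, on the bench; z up; its yaw means nothing.
- jar_open: Bystander: an empty amber glass jar WITHOUT a cap, open at the top, 46 mm in diameter, 66 mm tall, loose on the bench. Origin at the centre of its underside, z up.
- beaker: Bystander: an open steel beaker, 68 mm in diameter at the rim, 80 mm tall, loose on the bench. Origin at the centre of its underside, z up.
- tip_box: Bystander: a closed rectangular plastic box, grey with a white lid, 77 x 52 x 44 mm, its long side along its x, loose on the bench. Origin at the centre of its underside, z up.
Not all that is in view belongs to the job. Leave any purple or red look-alike of the jar_large alone.

How it is judged:
On the way, in this order (a step that is already met when the one before it is completed fails the run):
1. the large jar stands in the large holder, released (horizontal distance between jar_large and holder_large below 0.012 m and z of jar_large in the frame of holder_large between 0.002 and 0.008 m and angle between jar_large's own z axis and vertical below 0.1 rad and contact force between the fingers and jar_large below 0.2 N), for 0.2 s.
2. the medium jar stands in the medium holder, released (horizontal distance between jar_medium and holder_medium below 0.012 m and z of jar_medium in the frame of holder_medium between 0.002 and 0.008 m and angle between jar_medium's own z axis and vertical below 0.1 rad and contact force between the fingers and jar_medium below 0.2 N), for 0.2 s.
3. the small jar stands in the small holder, released (horizontal distance between jar_small and holder_small below 0.012 m and z of jar_small in the frame of holder_small between 0.002 and 0.008 m and angle between jar_small's own z axis and vertical below 0.1 rad and contact force between the fingers and jar_small below 0.2 N), for 0.2 s.
At the end, for the whole second after the job is handed in: Each capped jar stands released and at rest in the holder of its own size: axis within 12 mm of the holder's axis, underside 2 to 8 mm above the holder's underside (on the well floor), tilted less than 0.1 rad, slower than 20 mm/s (all of step 1 and all of step 2 and all of step 3 and linear speed of each of jar_small, jar_medium, jar_large below 0.02 m/s); the robot touches nothing.
It fails at once if a capped jar is tipped by more than 0.5 rad (angle between any of jar_small, jar_medium, jar_large's own z axis and vertical above 0.5 rad).
It fails at once if a capped jar is let fall or knocked: faster than 0.5 m/s out of the fingers (a drop of some 13 mm) ((linear speed of jar_small above 0.5 m/s and contact force between the fingers and jar_small below 0.05 N) or (linear speed of jar_medium above 0.5 m/s and contact force between the fingers and jar_medium below 0.05 N) or (linear speed of jar_large above 0.5 m/s and contact force between the fingers and jar_large below 0.05 N)).
It fails at once if the uncapped jar is moved by more than 25 mm or tipped by more than 0.3 rad (distance of jar_open from where it was at the start of the episode above 0.025 m or angle between jar_open's own z axis and vertical above 0.3 rad).
It fails at once if the beaker is moved by more than 25 mm or tipped by more than 0.3 rad (distance of beaker from where it was at the start of the episode above 0.025 m or angle between beaker's own z axis and vertical above 0.3 rad).
It fails at once if the plastic box is moved by more than 25 mm or tipped by more than 0.3 rad (distance of tip_box from where it was at the start of the episode above 0.025 m or angle between tip_box's own z axis and vertical above 0.3 rad).
It also fails if it takes over 96 s, if anything falls off the work surface, if the arm or the gripper's body presses on something with over 40 N, if the wrist force passes 120 N, or if a joint passes its speed limit or range.

## Working session

There is one attempt and no reset: what is moved stays moved. The work goes in short steps, each a Python script; the robot and the scene stay as the last script left them, time stands still between calls to the robot, and variables do not carry over. Pictures are saved under pics/ and viewed, at most 14 in all, crops included, and the job is handed in when it is done.

```bash
mkdir -p pics
python3 - <<'E'
from cell import bot
import cv2,numpy as np
for c in("top","side"):
    im=bot.camera(c); cv2.imwrite(f"pics/{c}0.png",im[:,:,::-1])
    k=bot.calibration(c); print(c,k["mtx"].round(1).tolist(),k["extrinsics"].round(3).tolist())
    for t in["jar_small","jar_medium","jar_large","holder_small","holder_medium","holder_large","jar_open","beaker","tip_box"]:
        print(t,[(np.round(d["bbox"]).astype(int).tolist(),round(d["confidence"],2)) for d in bot.search_frame(c,t)])
print(bot.calibration("wrist"),bot.read_tool_rot(),bot.read_clock())
E
```

```text
top [[419.1, 0.0, 259.2], [0.0, 419.1, 191.5], [0.0, 0.0, 1.0]] [[-0.003, -1.0, -0.012, 0.026], [-0.998, 0.004, -0.061, 0.491], [0.061, 0.012, -0.998, 1.305], [0.0, 0.0, 0.0, 1.0]]
jar_small [([217, 201, 10, 6], 0.51)]
jar_medium [([150, 162, 22, 15], 0.82)]
jar_large [([305, 186, 21, 26], 0.85), ([313, 231, 25, 25], 0.66), ([275, 223, 20, 17], 0.64), ([336, 156, 25, 26], 0.56)]
holder_small [([287, 133, 21, 18], 0.51)]
holder_medium [([377, 162, 29, 23], 0.59)]
holder_large []
jar_open [([171, 226, 17, 13], 0.57)]
beaker [([222, 137, 22, 24], 0.88)]
tip_box [([248, 187, 29, 17], 0.63)]
side [[445.7, 0.0, 251.6], [0.0, 445.7, 193.3], [0.0, 0.0, 1.0]] [[-0.77, -0.637, 0.005, 0.407], [-0.444, 0.531, -0.721, 0.263], [0.457, -0.558, -0.693, 0.945], [0.0, 0.0, 0.0, 1.0]]
jar_small []
jar_medium [([133, 245, 26, 38], 0.8)]
jar_large [([336, 174, 22, 38], 0.84), ([292, 155, 26, 40], 0.77), ([300, 189, 35, 40], 0.73), ([287, 125, 24, 36], 0.71)]
holder_small [([228, 156, 25, 17], 0.49)]
holder_medium [([313, 119, 23, 20], 0.83)]
holder_large [([336, 154, 21, 20], 0.51)]
jar_open [([213, 283, 26, 36], 0.55)]
beaker [([185, 175, 27, 40], 0.91)]
tip_box [([248, 191, 33, 36], 0.83)]
{'mtx': array([[294.82517653,   0.        , 254.95107078],
       [  0.        , 294.82517653, 189.59535153],
       [  0.        ,   0.        ,   1.        ]]), 'hand_eye': array([[ 6.77999925e-04, -9.53501923e-01, -3.01386169e-01,
         7.52115392e-02],
       [ 9.99999606e-01,  8.19229988e-04, -3.42211164e-04,
         1.88086458e-04],
       [ 5.73203591e-04, -3.01385818e-01,  9.53502103e-01,
        -1.79407366e-01],
       [ 0.00000000e+00,  0.00000000e+00,  0.00000000e+00,
         1.00000000e+00]])} [-2.76319504e-05  9.92998210e-01  1.18129399e-01 -3.00200714e-06] 1.0
```

Run:
```python
import cv2
a=cv2.imread("pics/top0.png")[110:270,130:430]; cv2.imwrite("pics/top0c.png",cv2.resize(a,(798,426),interpolation=cv2.INTER_CUBIC))
a=cv2.imread("pics/side0.png")[90:340,90:400]; cv2.imwrite("pics/side0c.png",cv2.resize(a,(744,600),interpolation=cv2.INTER_CUBIC))
```

```text
(no output)
```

View pics/top0c.png

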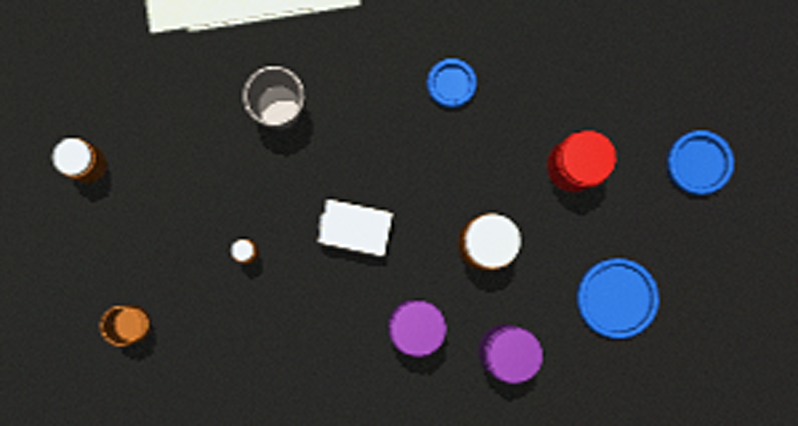

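View pics/side0c.png

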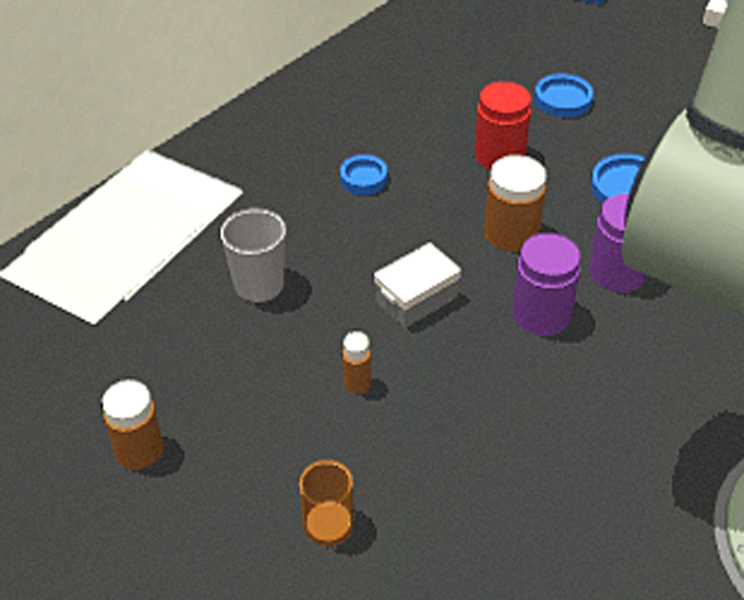

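The top crop shows four things the size of the large jar, in full-image pixels:
- Amber with a white cap at (315,200).
- Red at (350,169).
- Purple at (287,233) and (323,243).

Only the one at (315,200) fits "capped amber". The blue holders are at (362,222) large, (393,171) medium and (300,141) small. The medium jar is at (158,169), the small jar at (221,204), and the open jar at (177,232).

The side crop agrees: the white-capped amber large jar is between the red one and the purple pair. Next I'll measure by colour and look closer with the wrist camera.

```bash
cat > h.py <<'E'
from cell import bot
import cv2,numpy as np
from scipy.spatial.transform import Rotation as R
def quat(yaw): # tool down, closing line (tool y) turned by yaw
    q=(R.from_euler('z',yaw)*R.from_quat([1,0,0,0])).as_quat(); return [q[3],*q[:3]]
def ray(cam,uv,z,pose=None):
    k=bot.calibration(cam)
    if cam=="wrist":
        p,q=pose; T=np.eye(4); T[:3,:3]=R.from_quat([*q[1:],q[0]]).as_matrix(); T[:3,3]=p; C=T@k["hand_eye"]
    else: C=np.linalg.inv(k["extrinsics"])
    d=C[:3,:3]@np.linalg.solve(k["mtx"],[*uv,1]); o=C[:3,3]
    return o+d*(z-o[2])/d[2]
def blobs(im,col,amin=25):
    h,s,v=cv2.split(cv2.cvtColor(np.ascontiguousarray(im),cv2.COLOR_RGB2HSV))
    m=((s<40)&(v>170)) if col=="white" else ((h>98)&(h<120)&(s>120)&(v>60))
    cs,_=cv2.findContours(m.astype(np.uint8),cv2.RETR_EXTERNAL,cv2.CHAIN_APPROX_NONE)
    return [(cv2.minEnclosingCircle(cv2.convexHull(c)),cv2.contourArea(c)) for c in cs if cv2.contourArea(c)>amin]
def look(name):
    pose=(np.array(bot.read_position()),np.array(bot.read_tool_rot())); im=bot.camera("wrist")
    cv2.imwrite(f"pics/{name}.png",im[:,:,::-1]); return im,pose
E
python3 - <<'E'
from h import *
im=bot.camera("top")
for c in("white","blue"):
    for (uv,r),a in blobs(im,c):
        print(c,np.round(uv,1),round(r,1),a,[ray("top",uv,z).round(3).tolist() for z in((.09,.078,.065)if c=="white" else(.017,))], "diam mm",round(2*r/419.1*1.25*1e3))
E
```

```text
white [220.5 203.5] 3.8 38.0 [[0.452, 0.138, 0.09], [0.452, 0.14, 0.078], [0.453, 0.141, 0.065]] diam mm 23
white [314.9 200.1] 10.1 288.0 [[0.461, -0.142, 0.09], [0.461, -0.143, 0.078], [0.462, -0.145, 0.065]] diam mm 60
white [263.5 194.9] 14.4 376.5 [[0.477, 0.011, 0.09], [0.478, 0.011, 0.078], [0.478, 0.011, 0.065]] diam mm 86
white [ 12. 209.] 27.7 985.5 [[0.438, 0.761, 0.09], [0.438, 0.768, 0.078], [0.438, 0.776, 0.065]] diam mm 165
white [504.4 209.2] 27.0 495.0 [[0.432, -0.698, 0.09], [0.432, -0.705, 0.078], [0.433, -0.712, 0.065]] diam mm 161
white [156.5 168.5] 7.0 129.0 [[0.557, 0.33, 0.09], [0.559, 0.333, 0.078], [0.56, 0.337, 0.065]] diam mm 42
white [235.  152.5] 7.4 77.5 [[0.604, 0.095, 0.09], [0.606, 0.096, 0.078], [0.608, 0.097, 0.065]] diam mm 44
white [ 44.  120.7] 54.9 5743.0 [[0.704, 0.673, 0.09], [0.707, 0.679, 0.078], [0.71, 0.686, 0.065]] diam mm 328
white [222.3  95.1] 44.6 3415.5 [[0.779, 0.134, 0.09], [0.782, 0.135, 0.078], [0.786, 0.136, 0.065]] diam mm 266
blue [361.9 221.6] 15.6 705.0 [[0.396, -0.296, 0.017]] diam mm 93
blue [  6. 211.] 11.7 220.5 [[0.433, 0.824, 0.017]] diam mm 70
blue [393.  170.5] 12.5 449.5 [[0.556, -0.396, 0.017]] diam mm 75
blue [299.5 140.5] 9.6 251.0 [[0.653, -0.104, 0.017]] diam mm 57
blue [479.5 107.5] 38.7 2741.5 [[0.755, -0.673, 0.017]] diam mm 231
```

Sizes and reach all check out. Next are wrist looks at the large jar and large holder, to refine the positions and confirm the jar.

Run:
```python
from h import *
t0=bot.read_clock()
for n,xy,c,z,zt in(("wHL",(.396,-.296),"blue",.017,.17),("wL",(.461,-.142),"white",.09,.2)):
    bot.move_pose([*xy,zt],quat(0)); im,p=look(n)
    for (uv,r),a in blobs(im,c,400): print(n,np.round(uv,1),round(r,1),a,ray("wrist",uv,z,p).round(4))
print(bot.read_clock()-t0,bot.read_joint_positions())
a=cv2.imread("pics/wL.png");b=cv2.imread("pics/wHL.png");cv2.imwrite("pics/w1.png",cv2.resize(np.hstack([a,b]),(800,300)))
```

```text
wHL [255.9 164.2] 41.4 5190.5 [ 0.3967 -0.2985  0.017 ]
wHL [357.4  14.9] 41.4 424.0 [ 0.5486 -0.3994  0.017 ]
wL [367. 269.] 29.2 444.0 [ 0.351  -0.2697  0.09  ]
wL [254.5 174. ] 30.6 2747.0 [ 0.4612 -0.1432  0.09  ]
wL [120.  148.5] 43.0 3261.0 [ 0.4872 -0.0106  0.09  ]
2.1666999999999996 [-4.54403388e-01  1.98035595e-01 -3.52829061e-01  1.02005977e+00
 -7.40914853e-04  2.68891920e+00]
```

View pics/w1.png

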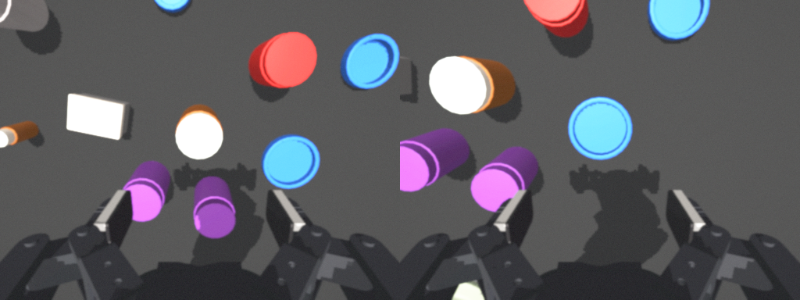

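The pictures match. The left one has the white-capped amber jar at wrist (254,174), and the right one has the large holder at (256,164). Top and wrist estimates agree within 2.5 mm, so I'll do the large jar now.

```bash
cat >> h.py <<'E'
def pick(xy,zg,q,force):
    bot.set_gripper(1.0); bot.move_pose([*xy,zg+.12],q); bot.move_linear([*xy,zg],.12)
    bot.set_gripper(0.0,force); print("width",bot.read_gripper_width(),"f",bot.read_finger_force())
    bot.move_linear([*xy,zg+.13],.12); print("lifted width",bot.read_gripper_width(),"f",bot.read_finger_force(),"ft",bot.read_ft_force())
def place(xy,zg,q,open_):
    p=bot.read_position(); bot.move_linear([*xy,zg+.13],.15); bot.move_linear([*xy,zg+.017],.12)
    print("contact",bot.move_linear([*xy,zg+.001],.02,until_force=3),"above zg",bot.read_position()[2]-zg, "f",bot.read_finger_force())
    bot.set_gripper(open_); bot.move_linear([*xy,zg+.13],.12); print("t",bot.read_clock())
E
python3 - <<'E'
from h import *
q=quat(0); pick((.461,-.1427),.032,q,50)
im,p=look("carryL")
place((.3963,-.2975),.032,q,1.0); im,p=look("wHL2")
for (uv,r),a in blobs(im,"white",400): print(np.round(uv,1),a,ray("wrist",uv,.095,p).round(4))
cv2.imwrite("pics/w2.png",cv2.resize(np.hstack([cv2.imread("pics/carryL.png"),cv2.imread("pics/wHL2.png")]),(800,300)))
E
```

```text
width 0.6817889128136303 f 53.22976196165655
lifted width 0.6822007348704439 f 54.335379246622324 ft [ 0.20654946 -0.68128767 -3.17709008]
contact True above zg 0.006014185169424542 f 55.23903016000986
t 11.0583
[ 86.5 381.7] 511.5 [ 0.17   -0.1112  0.095 ]
[143.5 269.5] 434.5 [ 0.3128 -0.1907  0.095 ]
[255.2 186.3] 3651.5 [ 0.3964 -0.2977  0.095 ]
```

View pics/w2.png

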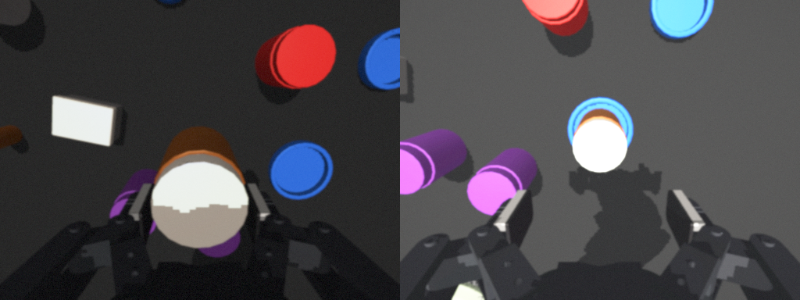

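The large jar stands centred in its holder: contact came at +6 mm, and its cap is within 1 mm of the holder's axis. Next is the medium jar: look at holder and jar, then pick and place.

```bash
cat > run.py <<'E'
from h import *
import sys
def nearest(im,p,c,z,xy):
    L=[(np.linalg.norm(ray("wrist",uv,z,p)[:2]-xy),ray("wrist",uv,z,p)[:2],r,a) for (uv,r),a in blobs(im,c,100)]
    d,m,r,a=min(L,key=lambda l:l[0]); print(c,m.round(4),"off top",round(d,4),"r",round(r,1)); assert d<.01; return (m+xy)/2
n,hxy,jxy,h,zg,force,yaw,op=eval(sys.argv[1])
q=quat(yaw); bot.set_gripper(1.0)
bot.move_pose([*hxy,.18],q); im,p=look("wH"+n); H=nearest(im,p,"blue",.017,np.array(hxy))
bot.move_pose([*jxy,h+.11],q); im,p=look("wJ"+n); J=nearest(im,p,"white",h,np.array(jxy))
pick(J,zg,q,force); look("carry"+n)
place(H,zg,q,op); im,p=look("done"+n); nearest(im,p,"white",h+.005,np.array(hxy))
cv2.imwrite(f"pics/s{n}.png",cv2.resize(np.vstack([np.hstack([cv2.imread(f"pics/{a}{n}.png") for a in("wH","wJ")]),np.hstack([cv2.imread(f"pics/{a}{n}.png") for a in("carry","done")])]),(800,600)))
E
python3 run.py '("M",(.556,-.396),(.559,.333),.078,.024,40,.9,.85)'
```

```text
blue [ 0.5561 -0.398 ] off top 0.002 r 32.9
white [0.5585 0.3336] off top 0.0008 r 20.5
width 0.471631837773623 f 40.228925943374634
lifted width 0.476128085145852 f 40.56369423866272 ft [-0.31601644  0.28273503 -2.05582611]
contact True above zg 0.005721020457862595 f 41.068015694618225
t 26.5583
white [ 0.5554 -0.3975] off top 0.0016 r 24.7
```

View pics/sM.png

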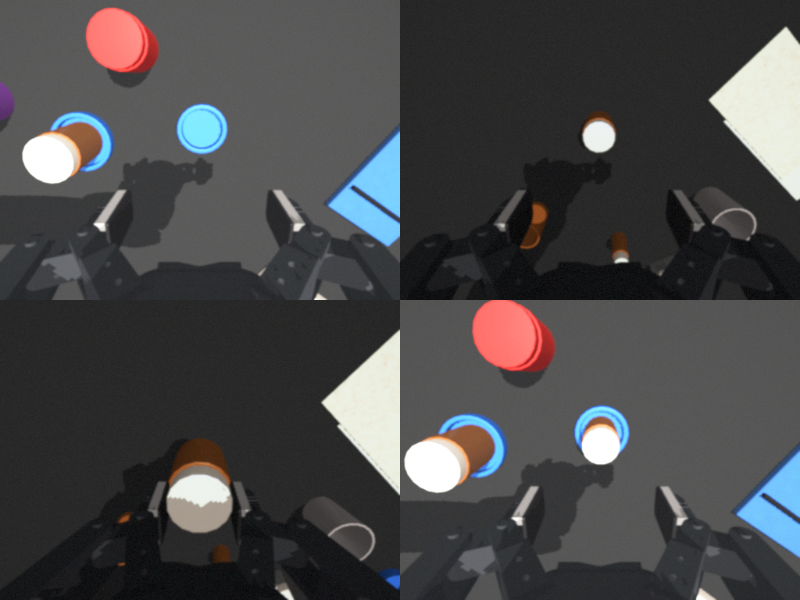

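The medium jar stands centred in its holder (bottom-right panel, about (600,440)). Now the small one.

```bash
python3 run.py '("S",(.653,-.104),(.453,.141),.065,.019,25,.9,.75)'
python3 - <<'E'
from h import *
p=bot.read_position(); bot.move_linear([p[0]-.15,p[1]-.1,p[2]+.05],.15)
im=bot.camera("side")[90:340,90:400,::-1]; cv2.imwrite("pics/side1.png",cv2.resize(im,(744,600),interpolation=cv2.INTER_CUBIC))
E
```

```text
blue [ 0.6526 -0.1042] off top 0.0005 r 25.3
white [0.4517 0.1404] off top 0.0014 r 13.3
width 0.261939374098244 f 24.390192925930023
lifted width 0.265158061072651 f 24.50594276189804 ft [ 0.17173865 -0.33563637 -0.91823259]
contact True above zg 0.005234783137637453 f 24.908195436000824
t 38.525
white [ 0.6527 -0.105 ] off top 0.0011 r 14.8
```

View pics/sS.png

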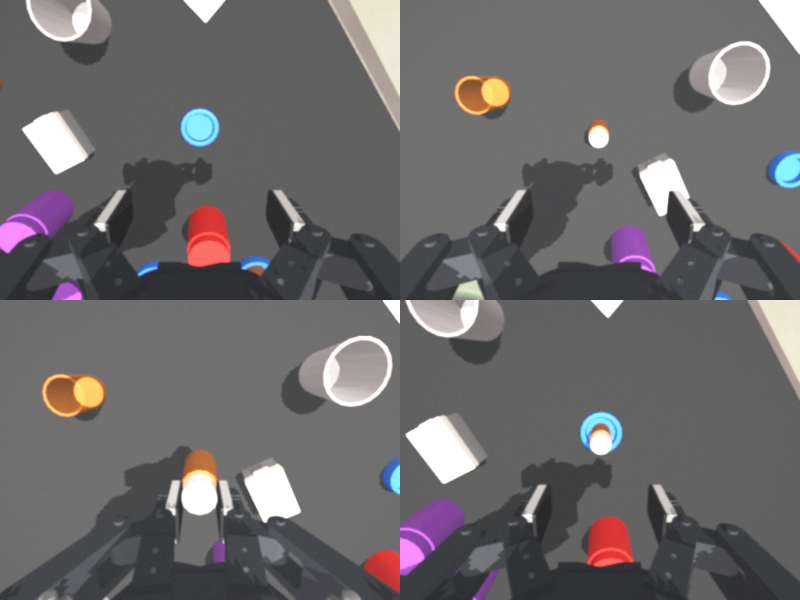

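View pics/side1.png

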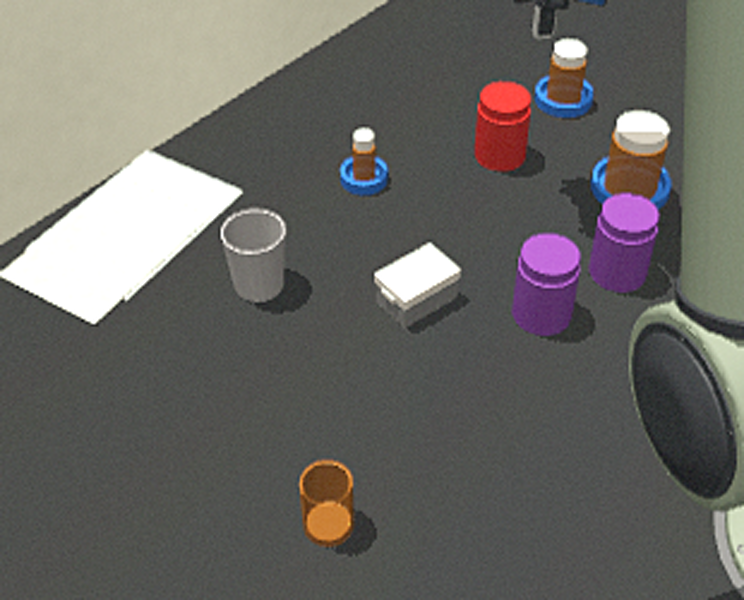

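All three jars stand upright in their holders: small at crop (364,160), medium at (567,80), large at (635,160). The bystanders haven't moved, so I'm handing in.

```bash
python3 -c "
from cell import bot
print(bot.read_ft_force(),bot.read_position(),bot.close_job())"
```

```text
the job is handed in; nothing more can be done
[0.06986783 0.78686957 0.18113798] [ 0.50248175 -0.20343265  0.19749709] None
```

The job is handed in: the large, medium and small jars were placed in that order, each upright in its own holder within about 1 mm of centre; the open jar, beaker and box stayed put, and hand-in returned no verdict.

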